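Clear the painting table: sort brushes, knives and lidded jars

TASK

The painting session is over: clear the table by sorting everything to its place. Lay all the paintbrushes in the wooden box and all the palette knives in the steel tray, flat and wholly inside; press the loose black lid of each squat paint jar down until it is fully home before you lift that jar, then stand the jars upright in the white tray. Leave the spectacles, tape, bowl, milk carton, bottle and glass jar where they are.

Things in the scene. Friction and masses are not known exactly. Their poses are not given: they have to be found in the camera images.
- brush_box: low open wooden box, the bin for the brushes; fixed to the table. Outside 190 x 100 x 28 mm high, walls and floor 5 mm, inside 180 x 90 mm. Origin: centre of its underside, on the table; x along its 190 mm length, z up
- knife_tray: low open bright steel tray with a small wire handle at each end, the bin for the palette knives; fixed to the table. Outside 190 x 100 x 28 mm high (the handles stand out 15 mm more at each end), walls and floor 5 mm, inside 180 x 90 mm. Origin: centre of its underside, on the table; x along its 190 mm length, z up
- jar_tray: low open white plastic tray with grey ribs along its long sides, the bin for the paint jars; fixed to the table. Outside 170 x 120 x 24 mm high, walls and floor 5 mm, inside 160 x 110 mm: room for both jars side by side along its length. Origin: centre of its underside, on the table; x along its 170 mm length, z up
- brush1: flat paintbrush lying on the table, 150 mm long: pale wooden handle 20 mm wide and 13 mm thick (x = -75 to +10 mm), steel ferrule 26 mm wide (x = +9 to +33), stiff dark brown bristles to x = +75; 45 g, balanced about the origin. Origin: middle of its length, on its underside; x towards the bristles, y across its width. May be absent (None)
- brush2: flat paintbrush lying on the table, 150 mm long: pale wooden handle 20 mm wide and 13 mm thick (x = -75 to +10 mm), steel ferrule 26 mm wide (x = +9 to +33), stiff dark brown bristles to x = +75; 45 g, balanced about the origin. Origin: middle of its length, on its underside; x towards the bristles, y across its width. May be absent (None)
- brush3: flat paintbrush lying on the table, 150 mm long: pale wooden handle 20 mm wide and 13 mm thick (x = -75 to +10 mm), steel ferrule 26 mm wide (x = +9 to +33), stiff dark brown bristles to x = +75; 45 g, balanced about the origin. Origin: middle of its length, on its underside; x towards the bristles, y across its width. May be absent (None)
- knife1: palette knife lying on the table, 150 mm long: round dark wooden handle about 16 mm thick (x = -75 to +15 mm), brass collar, and a thin steel blade 22 mm wide with round end, flat at underside height, to x = +75; 50 g, balanced about x = -20 mm. Origin: middle of its length, on its underside; x towards the blade's end, y across its width. May be absent (None)
- knife2: palette knife lying on the table, 150 mm long: round dark wooden handle about 16 mm thick (x = -75 to +15 mm), brass collar, and a thin steel blade 22 mm wide with round end, flat at underside height, to x = +75; 50 g, balanced about x = -20 mm. Origin: middle of its length, on its underside; x towards the blade's end, y across its width. May be absent (None)
- knife3: palette knife lying on the table, 150 mm long: round dark wooden handle about 16 mm thick (x = -75 to +15 mm), brass collar, and a thin steel blade 22 mm wide with round end, flat at underside height, to x = +75; 50 g, balanced about x = -20 mm. Origin: middle of its length, on its underside; x towards the blade's end, y across its width. May be absent (None)
- jar1: squat white plastic paint jar with a paper label, standing upright: round, 64 mm in diameter, body 48 mm high, 69 mm to the top of its lid when the lid is loose and 62 mm when it is home; 0.15 to 0.33 kg, loose. Origin: centre of its underside; z up
- lid1 (a joint): how far the push-on lid of jar1 has been pressed down, in m: 0 = standing loose 7 mm proud, with the neck showing in the gap (it starts at 0 to 0.0025); 0.007 = fully home on the jar's shoulder. Tight friction fit: about 9 N straight down moves it, it then meets a hard stop, and it stays where it is left
- lid1_top (a point): centre of the top of the black lid of jar1, a disc 62 mm in diameter and 14 mm thick with a grey face; the lid stays on its jar
- jar2: squat white plastic paint jar with a paper label, standing upright: round, 64 mm in diameter, body 48 mm high, 69 mm to the top of its lid when the lid is loose and 62 mm when it is home; 0.15 to 0.33 kg, loose. Origin: centre of its underside; z up
- lid2 (a joint): how far the push-on lid of jar2 has been pressed down, in m: 0 = standing loose 7 mm proud, with the neck showing in the gap (it starts at 0 to 0.0025); 0.007 = fully home on the jar's shoulder. Tight friction fit: about 9 N straight down moves it, it then meets a hard stop, and it stays where it is left
- lid2_top (a point): centre of the top of the black lid of jar2, a disc 62 mm in diameter and 14 mm thick with a grey face; the lid stays on its jar
- spectacles: folded black-framed spectacles standing on their lower rim, 130 x 34 x 35 mm; leave alone. Origin: centre of underside
- tape_roll: roll of masking tape lying flat, 80 mm in diameter, 24 mm high; leave alone. Origin: centre of underside
- water_bowl: small white ceramic bowl, 80 mm in diameter, 32 mm high; leave alone. Origin: centre of underside
- milk_carton: small green and white gable-top milk carton, 66 x 66 mm, 133 mm high, near the far edge; leave alone. Origin: centre of underside
- paint_bottle: blue plastic paint bottle, 62 mm in diameter, 125 mm high, with a white screw cap, near the far edge; leave alone. Origin: centre of underside
- glass_jar: glass jar with dried ochre paint in it, 72 mm in diameter, 78 mm high, near the far edge; leave alone. Origin: centre of underside

How it is judged (in metres and radians):
At the end, for the whole second after the job is handed in: Brushes lie in the wooden box, knives in the steel tray: origin within 30 mm of its centre lengthwise, 45 mm across, under 26 mm up, within 0.15 rad of level. Jars stand on the white tray's floor (under 10 mm up, 0.1 rad of upright), lids pressed at least 6 of 7 mm. All at rest (x of brush1 in the frame of brush_box between -0.03 and 0.03 m and y of brush1 in the frame of brush_box between -0.045 and 0.045 m and z of each of brush1, brush2, brush3 in the frame of brush_box below 0.026 m and angle between brush1's own x axis and vertical between 1.4208 and 1.7208 rad and linear speed of each of brush1, brush2, brush3, knife1, knife2, knife3, jar1, jar2 below 0.02 m/s and x of brush2 in the frame of brush_box between -0.03 and 0.03 m and y of brush2 in the frame of brush_box between -0.045 and 0.045 m and angle between brush2's own x axis and vertical between 1.4208 and 1.7208 rad and x of brush3 in the frame of brush_box between -0.03 and 0.03 m and y of brush3 in the frame of brush_box between -0.045 and 0.045 m and angle between brush3's own x axis and vertical between 1.4208 and 1.7208 rad and x of knife1 in the frame of knife_tray between -0.03 and 0.03 m and y of knife1 in the frame of knife_tray between -0.045 and 0.045 m and z of each of knife1, knife2, knife3 in the frame of knife_tray below 0.026 m and angle between knife1's own x axis and vertical between 1.4208 and 1.7208 rad and x of knife2 in the frame of knife_tray between -0.03 and 0.03 m and y of knife2 in the frame of knife_tray between -0.045 and 0.045 m and angle between knife2's own x axis and vertical between 1.4208 and 1.7208 rad and x of knife3 in the frame of knife_tray between -0.03 and 0.03 m and y of knife3 in the frame of knife_tray between -0.045 and 0.045 m and angle between knife3's own x axis and vertical between 1.4208 and 1.7208 rad and x of jar1 in the frame of jar_tray between -0.065 and 0.065 m and y of jar1 in the frame of jar_tray between -0.04 and 0.04 m and z of each of jar1, jar2 in the frame of jar_tray below 0.01 m and angle between each of jar1, jar2's own z axis and vertical below 0.1 rad and value of joint each of lid1, lid2 above 0.006 m and x of jar2 in the frame of jar_tray between -0.065 and 0.065 m and y of jar2 in the frame of jar_tray between -0.04 and 0.04 m); the robot touches nothing.
It fails at once if jar1 was lifted more than 30 mm off the table before its lid was fully home (height (world z) of jar1 above 0.03 m and value of joint lid1 below 0.0055 m).
It fails at once if jar2 was lifted more than 30 mm off the table before its lid was fully home (height (world z) of jar2 above 0.03 m and value of joint lid2 below 0.0055 m).
It fails at once if a bystander (spectacles, tape roll, bowl, milk carton, paint bottle or glass jar) was pushed more than 50 mm from its place (distance of any of spectacles, tape_roll, water_bowl, milk_carton, paint_bottle, glass_jar from where it was at the start of the episode above 0.05 m).
Of brush1, brush2, brush3 only 2 to 3 are there at a start; the rules pass over those that are not, and their reading is None.
Of knife1, knife2, knife3 only 2 to 3 are there at a start; the rules pass over those that are not, and their reading is None.
At some moment in a run one of brush1, brush2, brush3, knife1, knife2, knife3, jar1, jar2 may be knocked a few centimetres aside while the robot is not near it.
It also fails if it takes over 208 s, if anything falls off the work surface, if the arm or the gripper's body presses on something with over 40 N, if the wrist force passes 120 N, or if a joint passes its speed limit or range.

ROBOT

A 6-joint arm with a two-finger parallel gripper is mounted at the origin on the work surface. World frame = base frame: x ahead of the robot, y to its left, z up, the work surface at z = 0. Lengths are in mm, angles in rad, forces in N, time in s.
With the tool pointing down it reaches from about 350 to 850 mm from the base axis. Payload 8.1 kg.
Tool frame: the origin (TCP) lies between the finger pads; the fingertips stand 14 mm ahead of it and the grasp point (between the pads) lies 5 mm behind it; z points along the fingers, y is the line along which they close (so a half turn about z gives the same grasp; the last joint's range is limited). The gripper opens to 85 mm and grips with 20 to 120 N. Pads are 22 mm wide; open, the fingers measure 114 mm over their backs; the gripper's body (76 mm by 85 mm) begins 54 mm behind the grasp point. The pads swing forward as they close: fully open they stand 13 mm farther back than shut.
Start: joints at [1.106, 0.13, 1.488, -0, 1.523, -0.085], TCP at [222.42, 557.256, 208.592] pointing down, gripper open.
Joint ranges: [-2.96, 2.96], [-0.89, 2.26], [0.02, 2.5], [-1.34, 4.48], [0, 2.73], [-2.66, 2.66]. Speed limits (rad/s): [2.39, 2.39, 2.79, 3.14, 3.14, 3.14].

INTERFACE

Orientations are given as a unit quaternion [w, x, y, z].
In Python, from station import get_state, camera, camera_model, job_done gives the robot as it stands.
- The arm moves only by the shell command python3 -m jog 'ROWS'. ROWS is JSON, a list of rows, each a list of 7 numbers: the closure, from -1 (fully open) to 1 (shut), then the shift along the tool's x, y, z in units of 1 m (1.0 is 1 m), then the turn, a rotation vector about the tool's x, y, z in units of 90 degrees (1.0 is 90 degrees). A call has 1 to 8 rows; each row is the pose to reach, as a shift and turn from the pose commanded when the call began, along the tool's axes at that moment; what a row does not reach only later rows make up. A row lasts 1/8 s, in which the tool goes at most 62.5 mm and 10.7 degrees, less where a joint would pass 70% of its speed; a pose out of reach is approached as far as the arm can. A call with a number of a shift or a turn outside -1 to 1 is refused whole. A call with a gripper value outside its range is refused whole. The fingers move at their own pace and stop on an object; the grip force is fixed at half the most. Time passes only in rows, so rows that repeat a pose let the fingers close. It gives the time, the measured TCP pose, the force, the opening and the grip force at its end, in the units of the state.
- get_state(): the state, without advancing time (a new reading comes with each control period).
- camera(name): name is "scene" or "top"; returns (picture, depth): 420x560x3 uint8, blue, green, red; 420x560 float32, mm along the optical axis (not along the pixel's ray), 0 where there is no reading.
- camera_model(name): a dict with "mtx" (3x3 intrinsics, pixels), "world_from_camera" (4x4, takes a point from camera to world coordinates). Camera axes: x right, y down, z forward; pixel columns grow to the right and rows downward; lengths in mm; the calibration is good to about 2 mm. A picture is of the moment at which its call begins. camera_model takes no time and is no camera call.
- job_done(): hands the job in; it is judged then, once.
The state is a dict: "time_s": time; "qpos": joint angles; "joint_vel": joint speeds; "joint_torque": joint torques, N m; "position": TCP position; "tcp_rot": TCP orientation; "wrist_force": force on the tool from outside, world axes, zero at the start; "wrist_torque": the same for the moment, N m; "gripper_width": finger opening in mm; "finger_force": force on a finger pad.
Only numpy, scipy, OpenCV 4.12 (cv2) and the standard library are available. Lean on these libraries where they do the work, as an engineer would, in place of code of your own. Each camera call takes 0.05 s, during which the arm holds its last target. There are 200 camera calls.

## Working session

There is one attempt and no reset: what is moved stays moved. The work goes in short steps, Python scripts to look and compute and a shell command to move; the robot and the scene stay as the last step left them, time stands still between calls to the robot, and variables do not carry over. Pictures are saved under pics/ and viewed, at most 14 in all, crops included, and the job is handed in when it is done.

```bash
mkdir -p pics; ls; cat > h.py <<'E'
import numpy as np, cv2, sys
from station import get_state, camera, camera_model, job_done
from scipy.spatial.transform import Rotation as R
def pix(name,u,v,z):
    m=camera_model(name);K=np.array(m['mtx']);T=np.array(m['world_from_camera'])
    d=T[:3,:3]@np.linalg.inv(K)@[u,v,1];o=T[:3,3]
    return o+d*(z-o[2])/d[2]
def rot():
    w,x,y,z=get_state()['tcp_rot'];return R.from_quat([x,y,z,w])
E
python3 - <<'E'
from h import *
for n in('top','scene'):
    p,d=camera(n);cv2.imwrite(f'pics/{n}0.png',p);np.save(f'{n}0.npy',d)
p=cv2.imread('pics/top0.png');cv2.imwrite('pics/top0b.png',cv2.resize(p,(800,600),interpolation=cv2.INTER_CUBIC))
s=get_state();print(s['position'],s['tcp_rot'],rot().as_matrix().round(3),s['gripper_width'],s['time_s'])
print(camera_model('top'))
E
```

```text
pics
[222.14967035 556.77253287 207.62236546] [-2.47725049e-04  1.88736384e-01  9.82027414e-01 -8.20746951e-04] [[-0.929  0.371 -0.001]
 [ 0.371  0.929 -0.002]
 [ 0.    -0.002 -1.   ]] 85.68876792142667 0.1
{'mtx': array([[445.63307831,   0.        , 283.17375164],
       [  0.        , 445.63307831, 205.29246996],
       [  0.        ,   0.        ,   1.        ]]), 'world_from_camera': array([[-1.27789592e-02, -9.92490799e-01,  1.21649956e-01,
         4.97843208e+02],
       [-9.99917261e-01,  1.28631929e-02, -9.28999946e-05,
         1.93096045e+01],
       [-1.47260446e-03, -1.21641078e-01, -9.92573060e-01,
         1.10127669e+03],
       [ 0.00000000e+00,  0.00000000e+00,  0.00000000e+00,
         1.00000000e+00]])}
```

View pics/top0b.png

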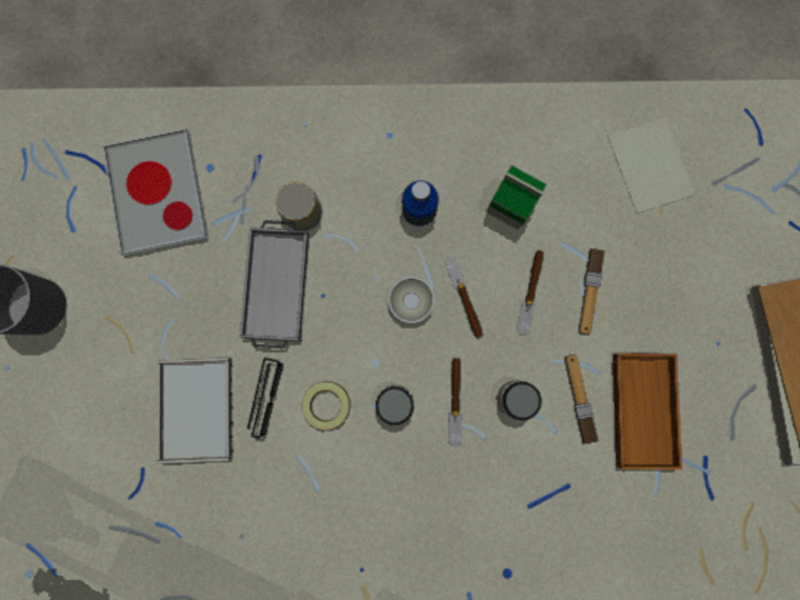

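View pics/scene0.png

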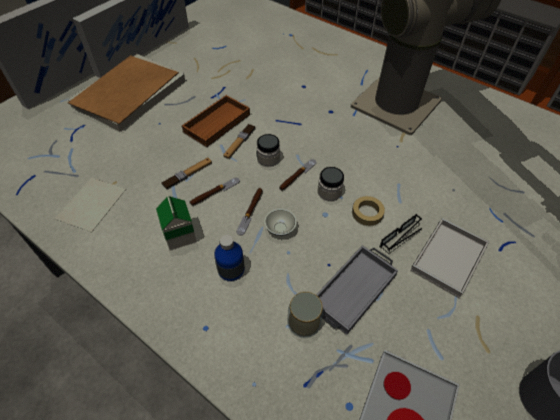

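The top view shows two brushes (right), three knives (centre), jars at (395,405) and (520,400), the wooden box at (647,410), the steel tray at (275,287) and the white tray at (195,410). I'll enlarge it.

```bash
python3 - <<'E'
from h import *
p=cv2.imread('pics/top0.png')
p=cv2.convertScaleAbs(p,alpha=1.4,beta=10)
cv2.imwrite('pics/c1.png',cv2.resize(p[172:322,290:490],(800,600),interpolation=cv2.INTER_CUBIC))
cv2.imwrite('pics/c2.png',cv2.resize(p[150:330,100:340],(800,600),interpolation=cv2.INTER_CUBIC))
E
```

```text
(no output)
```

View pics/c1.png

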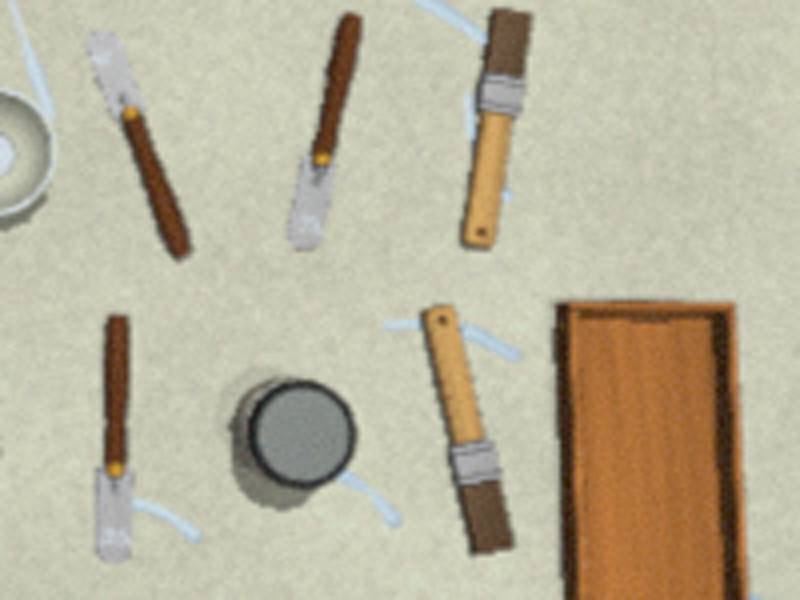

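View pics/c2.png

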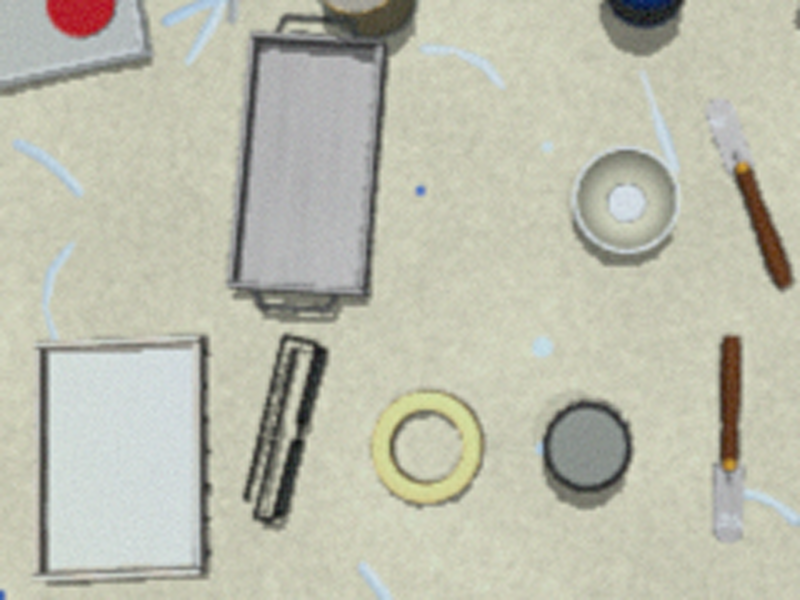

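c1: knife A blade tip is at (103,35) and handle end (181,255); knife B handle end (351,15) and blade tip (304,246); knife C handle end (118,317) and blade tip (115,560). Brush 1 runs from butt (478,246) to bristles (511,10), brush 2 from butt (437,308) to bristles (492,552), and jar 2 is at (302,433). c2: jar 1 is at (587,446).

```bash
cat >> h.py <<'E'
def c1(X,Y,z): return pix('top',290+X/4-.4,172+Y/4-.4,z)
def c2(X,Y,z): return pix('top',100+X*.3-.4,150+Y*.3-.4,z)
def go(x,y,z,az=None):
    "tool-frame shift (m) and turn (90deg units) to bring TCP to x,y,z mm, tool x axis at azimuth az deg, tool down"
    s=get_state();r=rot();d=r.inv().apply(np.array([x,y,z])-s['position'])/1000
    out=[*d.round(4)]
    if az is not None:
        a=np.radians(az);t=R.from_matrix(np.array([[np.cos(a),np.sin(a),0],[np.sin(a),-np.cos(a),0],[0,0,-1]]).T)
        out+=list(((r.inv()*t).as_rotvec()/(np.pi/2)).round(4))
    print(out)
E
python3 - <<'E'
from h import *
def tool(n,a,b,za,zb):
    A=c1(*a,za);B=c1(*b,zb);v=(B-A)[:2];u=v/np.hypot(*v)
    print(n,'L',np.hypot(*v).round(1),'mid',((A+B)/2)[:2].round(1),'ang',np.degrees(np.arctan2(v[1],v[0])).round(1))
tool('kA',(182,255),(102,33),8,1)
tool('kB',(351,15),(304,248),8,1)
tool('kC',(118,316),(114,561),8,1)
tool('b1',(478,247),(511,10),13,13)
tool('b2',(437,307),(492,553),13,13)
print('jar2',c1(302,433,68),'jar1',c2(587,446,68))
def quad(n,P):
    P=np.array(P)[:,:2];v=(P[0]+P[1]-P[2]-P[3])/2
    print(n,P.mean(0).round(1),'len',np.hypot(*v).round(1),'w',np.hypot(*(P[0]-P[1]+P[3]-P[2])/2).round(1),'ang',np.degrees(np.arctan2(v[1],v[0])).round(1))
t=lambda X,Y,z:pix('top',X*.7-.2,Y*.7-.2,z)
quad('box',[c1(558,302,28),c1(736,302,28),t(681,469,28),t(618,469,28)])
quad('steel',[c2(250,36,28),c2(386,42,28),c2(369,297,28),c2(231,290,28)])
quad('white',[c2(40,344,24),c2(206,337,24),c2(207,576,24),c2(38,579,24)])
for n in('bottle',):pass
E
```

```text
kA L 147.1 mid [625.9 -84.3] ang 18.0
kB L 148.0 mid [ 631.8 -199.8] ang 167.1
kC L 147.2 mid [445.7 -64.5] ang 178.0
b1 L 149.1 mid [ 631.6 -300.9] ang -10.6
b2 L 149.1 mid [ 448.8 -273.8] ang -169.8
jar2 [ 450.16661573 -166.06100405   68.        ] jar1 [444.75327411  38.60337026  68.        ]
box [ 428.6 -380.8] len 189.3 w 105.0 ang -1.2
steel [647.5 239.9] len 187.5 w 100.2 ang -3.3
white [438.3 371.4] len 167.1 w 119.7 ang 1.4
```

```bash
python3 -c "
from h import *
go(445,38.5,110,180)"
```

```text
[np.float64(-0.3991), np.float64(-0.3986), np.float64(0.0982), np.float64(-0.0011), np.float64(-0.0003), np.float64(-0.2418)]
```

```bash
python3 -m jog '[[1,-0.399,-0.3985,0.05,0,0,-0.242],[1,-0.399,-0.3985,0.05,0,0,-0.242],[1,-0.399,-0.3985,0.05,0,0,-0.242],[1,-0.399,-0.3985,0.05,0,0,-0.242],[1,-0.399,-0.3985,0.05,0,0,-0.242],[1,-0.399,-0.3985,0.05,0,0,-0.242],[1,-0.399,-0.3985,0.05,0,0,-0.242],[1,-0.399,-0.3985,0.05,0,0,-0.242]]'; python3 -c "
from h import *
go(445,38.5,90,180)"
```

```text
time_s: 1.1
position: [418.6, 99.9, 164.4]
tcp_rot: [0.0, -0.0, 1.0, 0.0]
wrist_force: [1.5, 0.5, -0.1]
gripper_width: -0.2
finger_force: 0.0
[np.float64(-0.0263), np.float64(-0.0614), np.float64(0.0744), np.float64(0.0001), np.float64(0.0003), np.float64(0.0003)]
```

```bash
python3 -m jog '[[1,-0.0263,-0.0614,0.074,0,0,0],[1,-0.0263,-0.0614,0.074,0,0,0],[1,-0.0263,-0.0614,0.074,0,0,0],[1,-0.0263,-0.0614,0.074,0,0,0]]'; python3 -c "
from h import *
go(445,38.5,84,180)"
```

```text
time_s: 1.6
position: [444.7, 40.9, 91.2]
tcp_rot: [0.0, -0.0, 1.0, 0.0]
wrist_force: [-0.4, 0.5, 0.4]
gripper_width: -0.1
finger_force: 0.0
[np.float64(-0.0003), np.float64(-0.0024), np.float64(0.0072), np.float64(0.0002), np.float64(0.0), np.float64(0.0001)]
```

```bash
python3 -m jog '[[1,0,-0.0022,0.004,0,0,0],[1,0,-0.0022,0.007,0,0,0],[1,0,-0.0022,0.009,0,0,0],[1,0,-0.0022,0.011,0,0,0],[1,0,-0.0022,0.013,0,0,0],[1,0,-0.0022,0.015,0,0,0],[1,0,-0.0022,0.015,0,0,0]]'
```

```text
time_s: 2.48
position: [444.5, 38.2, 75.4]
tcp_rot: [-0.0, -0.0, 1.0, -0.0]
wrist_force: [-0.1, 0.2, 0.3]
gripper_width: 0.0
finger_force: 0.0
```

```bash
python3 -m jog '[[1,0,0,0.002,0,0,0],[1,0,0,0.002,0,0,0]]';python3 -m jog '[[1,0,0,0.002,0,0,0],[1,0,0,0.002,0,0,0]]'
```

```text
time_s: 2.72
position: [444.5, 38.2, 73.5]
tcp_rot: [-0.0, -0.0, 1.0, -0.0]
wrist_force: [-0.6, 0.8, 0.2]
gripper_width: -0.0
finger_force: 0.0
time_s: 2.98
position: [444.5, 38.3, 71.4]
tcp_rot: [-0.0, -0.0, 1.0, -0.0]
wrist_force: [-1.0, -0.6, -0.8]
gripper_width: 0.2
finger_force: 0.0
```

```bash
python3 - <<'E'
from h import *
p,d=camera('scene')
cv2.imwrite('pics/s1.png',cv2.resize(p[110:260,230:430],(800,600),interpolation=cv2.INTER_CUBIC))
E
```

```text
(no output)
```

View pics/s1.png

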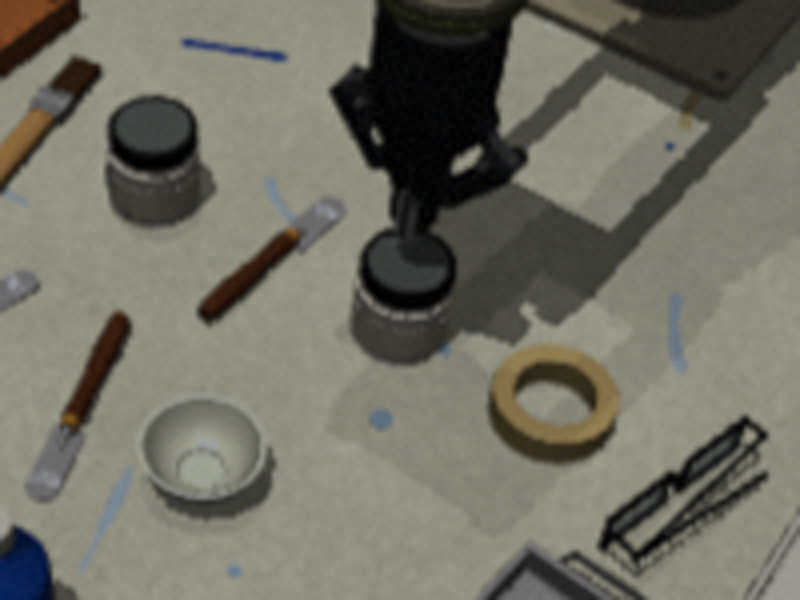

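The gripper's tip is at about (410,240) in the crop and the lid centre at about (408,262), so the tip is either hovering or off-centre. I'll check with depth.

```bash
python3 - <<'E'
from h import *
p,d=camera('scene')
m=camera_model('scene');K=np.array(m['mtx']);T=np.array(m['world_from_camera'])
v,u=np.mgrid[0:420,0:560];P=np.stack([(u-K[0,2])/K[0,0]*d,(v-K[1,2])/K[1,1]*d,d,np.ones_like(d)],-1)@T.T
for Y in (210,220,230,235,240,245,250,255,262,270,280,290,300,320):
    print(Y,[P[110+Y//4,230+X//4,:3].round(0).tolist() for X in(395,410,430)])
E
```

```text
210 [[449.0, 27.0, 108.0], [455.0, 41.0, 122.0], [453.0, 53.0, 127.0]]
220 [[455.0, 31.0, 104.0], [455.0, 42.0, 111.0], [445.0, 50.0, 109.0]]
230 [[455.0, 32.0, 98.0], [456.0, 43.0, 106.0], [355.0, 7.0, -0.0]]
235 [[431.0, 20.0, 67.0], [459.0, 45.0, 106.0], [417.0, 38.0, 67.0]]
240 [[433.0, 21.0, 62.0], [455.0, 44.0, 95.0], [423.0, 42.0, 67.0]]
245 [[441.0, 26.0, 68.0], [435.0, 34.0, 68.0], [425.0, 43.0, 67.0]]
250 [[443.0, 27.0, 66.0], [437.0, 36.0, 68.0], [428.0, 45.0, 66.0]]
255 [[447.0, 30.0, 68.0], [439.0, 37.0, 66.0], [430.0, 47.0, 65.0]]
262 [[450.0, 33.0, 65.0], [446.0, 41.0, 67.0], [437.0, 51.0, 66.0]]
270 [[456.0, 37.0, 66.0], [451.0, 45.0, 67.0], [444.0, 55.0, 68.0]]
280 [[467.0, 43.0, 68.0], [458.0, 50.0, 65.0], [450.0, 60.0, 65.0]]
290 [[470.0, 46.0, 65.0], [465.0, 54.0, 67.0], [455.0, 63.0, 64.0]]
300 [[473.0, 49.0, 59.0], [1107.0, 379.0, 858.0], [460.0, 67.0, 60.0]]
320 [[475.0, 52.0, 44.0], [471.0, 61.0, 46.0], [460.0, 69.0, 42.0]]
```

```bash
python3 -m jog '[[1,0,0,0.002,0,0,0],[1,0,0,0.004,0,0,0],[1,0,0,0.006,0,0,0],[1,0,0,0.006,0,0,0]]'
python3 - <<'E'
from h import *
s=get_state();print(s)
p,d=camera('scene')
m=camera_model('scene');K=np.array(m['mtx']);T=np.array(m['world_from_camera'])
v,u=np.mgrid[0:420,0:560];P=np.stack([(u-K[0,2])/K[0,0]*d,(v-K[1,2])/K[1,1]*d,d,np.ones_like(d)],-1)@T.T
for Y in range(215,275,4):
    print(Y,[P[110+Y//4,230+X//4,:3].round(0).tolist() for X in(400,410,420)])
E
```

```text
time_s: 3.58
position: [444.4, 38.2, 65.4]
tcp_rot: [-0.0, -0.0, 1.0, 0.0]
wrist_force: [-0.7, -0.4, 0.3]
gripper_width: -0.3
finger_force: 0.0
{'time_s': 3.575, 'qpos': array([-2.91830238e-02, -1.75267310e-01,  2.05843885e+00, -7.10759494e-06,
        1.25894410e+00, -1.60029809e+00]), 'joint_vel': array([ 0.00108076, -0.00308213, -0.00399582,  0.00133252,  0.00376642,
        0.00025035]), 'joint_torque': array([-5.40937996e-03, -3.70225096e+01, -4.62080812e+01, -6.01594456e-04,
       -5.07641025e-02, -7.41715758e-05]), 'position': array([444.43010815,  38.2456899 ,  65.35572018]), 'tcp_rot': array([-2.61480457e-04, -1.60462266e-04,  9.99999953e-01,  4.29110747e-06]), 'wrist_force': array([-0.74540103, -0.41428504,  0.34301494]), 'wrist_torque': array([ 0.02932734, -0.05674219,  0.0131274 ]), 'finger_force': 0.0, 'gripper_width': -0.28647986198547803}
215 [[454.0, 35.0, 114.0], [456.0, 41.0, 119.0], [451.0, 47.0, 119.0]]
219 [[455.0, 36.0, 111.0], [457.0, 43.0, 117.0], [451.0, 47.0, 115.0]]
223 [[455.0, 36.0, 108.0], [455.0, 42.0, 112.0], [454.0, 49.0, 116.0]]
227 [[457.0, 38.0, 107.0], [458.0, 44.0, 112.0], [451.0, 48.0, 109.0]]
231 [[455.0, 37.0, 102.0], [455.0, 43.0, 105.0], [454.0, 50.0, 109.0]]
235 [[455.0, 38.0, 98.0], [455.0, 43.0, 102.0], [454.0, 51.0, 106.0]]
239 [[457.0, 39.0, 97.0], [455.0, 44.0, 99.0], [450.0, 49.0, 99.0]]
243 [[456.0, 39.0, 93.0], [456.0, 45.0, 97.0], [454.0, 52.0, 99.0]]
247 [[436.0, 29.0, 66.0], [454.0, 44.0, 90.0], [428.0, 39.0, 65.0]]
251 [[437.0, 30.0, 64.0], [434.0, 34.0, 64.0], [430.0, 40.0, 64.0]]
255 [[441.0, 33.0, 65.0], [439.0, 37.0, 66.0], [434.0, 43.0, 66.0]]
259 [[444.0, 34.0, 65.0], [441.0, 38.0, 65.0], [437.0, 45.0, 66.0]]
263 [[449.0, 38.0, 68.0], [444.0, 41.0, 65.0], [441.0, 47.0, 67.0]]
267 [[451.0, 39.0, 67.0], [447.0, 42.0, 65.0], [441.0, 48.0, 64.0]]
271 [[455.0, 41.0, 67.0], [451.0, 45.0, 67.0], [445.0, 50.0, 65.0]]
```

```bash
python3 -m jog '[[1,0,0,0.003,0,0,0],[1,0,0,0.006,0,0,0],[1,0,0,0.009,0,0,0],[1,0,0,0.009,0,0,0]]'
python3 -m jog '[[1,0,0,0.002,0,0,0],[1,0,0,0.004,0,0,0],[1,0,0,0.004,0,0,0]]'
```

```text
time_s: 4.12
position: [444.3, 38.3, 56.2]
tcp_rot: [-0.0, -0.0, 1.0, 0.0]
wrist_force: [0.1, -0.4, 0.8]
gripper_width: 0.1
finger_force: 0.0
time_s: 4.5
position: [444.5, 38.2, 52.4]
tcp_rot: [-0.0, -0.0, 1.0, 0.0]
wrist_force: [-0.1, 0.0, -0.5]
gripper_width: 0.1
finger_force: 0.0
```

```bash
for i in 1; do python3 -m jog '[[1,0,0,0.002,0,0,0],[1,0,0,0.004,0,0,0],[1,0,0,0.004,0,0,0]]'; done
python3 -m jog '[[1,0,0,0.002,0,0,0],[1,0,0,0.002,0,0,0]]'
python3 -m jog '[[1,0,0,0.002,0,0,0],[1,0,0,0.002,0,0,0]]'
python3 -c "
from h import *
p,d=camera('scene')
cv2.imwrite('pics/s2.png',cv2.resize(p[130:220,270:390],(800,600),interpolation=cv2.INTER_CUBIC))"
```

```text
time_s: 4.88
position: [444.4, 38.3, 48.4]
tcp_rot: [-0.0, -0.0, 1.0, 0.0]
wrist_force: [0.6, 0.2, -0.2]
gripper_width: 0.2
finger_force: 0.0
time_s: 5.12
position: [444.5, 38.3, 46.5]
tcp_rot: [-0.0, -0.0, 1.0, 0.0]
wrist_force: [1.1, -0.1, 0.1]
gripper_width: -0.1
finger_force: 0.0
time_s: 5.38
position: [444.7, 38.2, 44.6]
tcp_rot: [-0.0, -0.0, 1.0, -0.0]
wrist_force: [0.1, 0.5, -0.4]
gripper_width: 0.1
finger_force: 0.0
```

View pics/s2.png

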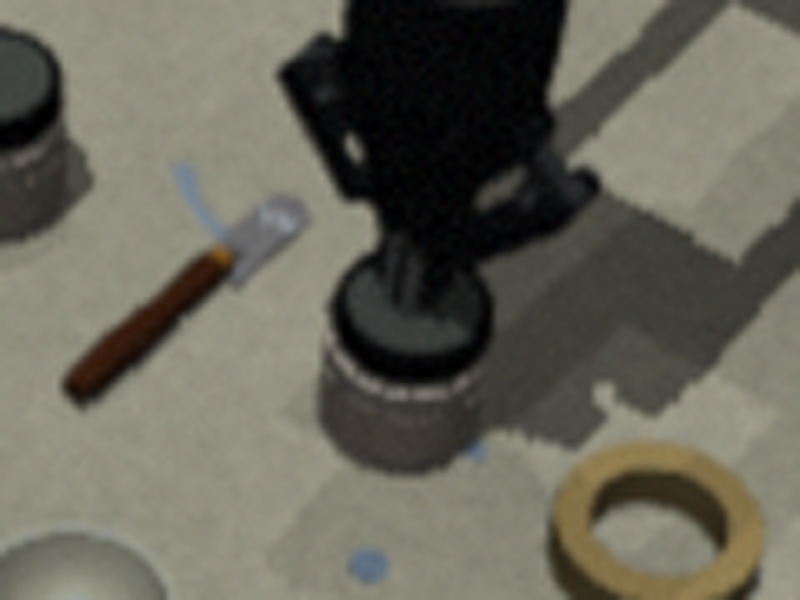

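The tip is at (405,300), just about touching the lid centre at (412,305). I'll keep going down, watching the force.

```bash
python3 -m jog '[[1,0,0,0.002,0,0,0],[1,0,0,0.002,0,0,0]]'
python3 -m jog '[[1,0,0,0.002,0,0,0],[1,0,0,0.002,0,0,0]]'
python3 -m jog '[[1,0,0,0.002,0,0,0],[1,0,0,0.002,0,0,0]]'
```

```text
time_s: 5.68
position: [444.8, 38.3, 43.1]
tcp_rot: [0.0, -0.0, 1.0, -0.0]
wrist_force: [-2.6, -0.0, 6.1]
gripper_width: 0.2
finger_force: 2.6
time_s: 5.92
position: [444.8, 38.2, 41.2]
tcp_rot: [0.0, -0.0, 1.0, -0.0]
wrist_force: [-2.6, 0.2, 6.7]
gripper_width: -0.3
finger_force: 3.1
time_s: 6.18
position: [444.8, 38.3, 39.3]
tcp_rot: [0.0, -0.0, 1.0, -0.0]
wrist_force: [-4.1, -0.2, 8.3]
gripper_width: -0.0
finger_force: 3.7
```

```bash
python3 -m jog '[[1,0,0,0.002,0,0,0],[1,0,0,0.002,0,0,0]]'
python3 -m jog '[[1,0,0,0.001,0,0,0],[1,0,0,0.002,0,0,0],[1,0,0,0.002,0,0,0]]'
python3 -m jog '[[1,0,0,0.001,0,0,0],[1,0,0,0.001,0,0,0]]'
```

```text
time_s: 6.42
position: [445.3, 38.2, 39.2]
tcp_rot: [0.0, -0.0, 1.0, -0.0]
wrist_force: [-12.8, -0.4, 27.2]
gripper_width: 0.0
finger_force: 13.5
time_s: 6.8
position: [445.9, 38.2, 39.1]
tcp_rot: [0.001, -0.0, 1.0, -0.0]
wrist_force: [-22.4, -0.5, 47.3]
gripper_width: 0.1
finger_force: 23.3
time_s: 7.05
position: [446.1, 38.2, 39.1]
tcp_rot: [0.001, -0.0, 1.0, -0.0]
wrist_force: [-26.0, -0.2, 56.9]
gripper_width: 0.0
finger_force: 28.1
```

The stop came at TCP z ≈ 39.2 with the force rising, so lid 1 is home. The real tip sits at TCP + 23 mm when shut. I'll lift and open.

```bash
python3 -m jog '[[1,0,0,-0.02,0,0,0],[-1,0,0,-0.05,0,0,0],[-1,0,0,-0.06,0,0,0],[-1,0,0,-0.06,0,0,0],[-1,0,0,-0.06,0,0,0],[-1,0,0,-0.06,0,0,0]]'; python3 - <<'E'
from h import *
go(446,39.5,30,180)
p,d=camera('top');q=camera('scene')[0]
a=cv2.resize(p[230:330,180:380],(800,400),interpolation=cv2.INTER_CUBIC)
cv2.imwrite('pics/t2.png',cv2.convertScaleAbs(a,alpha=1.4,beta=10))
E
```

```text
time_s: 7.8
position: [443.8, 38.3, 92.4]
tcp_rot: [-0.001, -0.0, 1.0, 0.0]
wrist_force: [0.2, 0.3, 0.5]
gripper_width: 85.4
finger_force: 0.0
[np.float64(-0.0024), np.float64(0.0012), np.float64(0.0624), np.float64(0.0), np.float64(-0.0014), np.float64(0.0002)]
```

View pics/t2.png

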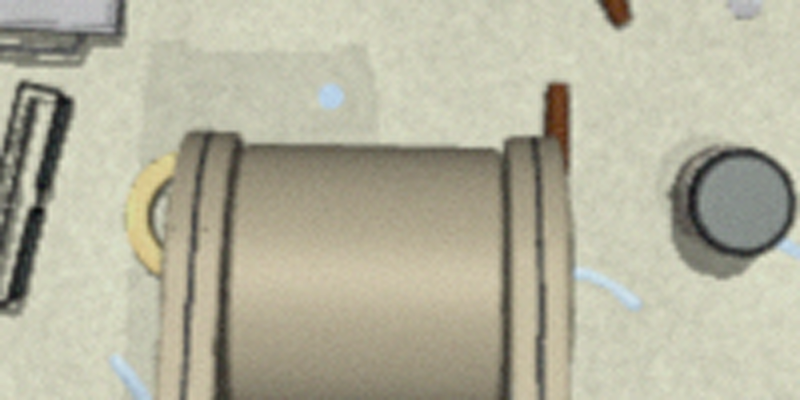

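The arm's elbow hides the jar from the top camera, so there is nothing usable there. I'll descend by force.

```bash
python3 -m jog '[[-1,-0.0015,0.001,0.04,0,0,0],[-1,-0.0015,0.001,0.06,0,0,0],[-1,-0.0015,0.001,0.075,0,0,0],[-1,-0.0015,0.001,0.085,0,0,0],[-1,-0.0015,0.001,0.095,0,0,0],[-1,-0.0015,0.001,0.1,0,0,0],[-1,-0.0015,0.001,0.1,0,0,0]]'
python3 -m jog '[[1,0,0,0,0,0,0],[1,0,0,0,0,0,0],[1,0,0,0,0,0,0],[1,0,0,0,0,0,0]]'
```

```text
time_s: 8.78
position: [446.1, 39.3, -6.4]
tcp_rot: [-0.0, -0.0, 1.0, -0.0]
wrist_force: [0.2, -0.3, 0.2]
gripper_width: 85.6
finger_force: 0.0
time_s: 9.28
position: [447.1, 39.3, -5.4]
tcp_rot: [0.001, -0.0, 1.0, 0.0]
wrist_force: [-0.8, 0.2, 6.2]
gripper_width: 62.1
finger_force: 65.9
```

```bash
python3 -m jog '[[-1,0,0,0,0,0,0],[-1,0,0,0,0,0,0],[-1,0,0,0.004,0,0,0],[-1,0,0,0.008,0,0,0],[-1,0,0,0.008,0,0,0]]'
python3 -m jog '[[1,0,0,0,0,0,0],[1,0,0,0,0,0,0],[1,0,0,0,0,0,0],[1,0,0,0,0,0,0]]'
python3 -m jog '[[1,0,0,-0.02,0,0,0],[1,0,0,-0.05,0,0,0],[1,0,0,-0.07,0,0,0],[1,0,0,-0.07,0,0,0]]'
python3 - <<'E'
from h import *
p,d=camera('scene');cv2.imwrite('pics/s3.png',cv2.resize(p[80:260,230:470],(800,600),interpolation=cv2.INTER_CUBIC))
E
```

```text
time_s: 9.9
position: [445.5, 39.3, -15.0]
tcp_rot: [-0.001, -0.0, 1.0, 0.0]
wrist_force: [-0.0, -0.3, 1.0]
gripper_width: 85.7
finger_force: 0.0
time_s: 10.4
position: [446.6, 39.2, -14.0]
tcp_rot: [0.0, -0.0, 1.0, -0.0]
wrist_force: [-0.2, 0.4, 4.9]
gripper_width: 63.0
finger_force: 65.6
time_s: 10.9
position: [447.3, 39.2, 56.8]
tcp_rot: [0.001, -0.0, 1.0, -0.0]
wrist_force: [-0.0, 0.7, -2.5]
gripper_width: 63.1
finger_force: 66.2
```

View pics/s3.png

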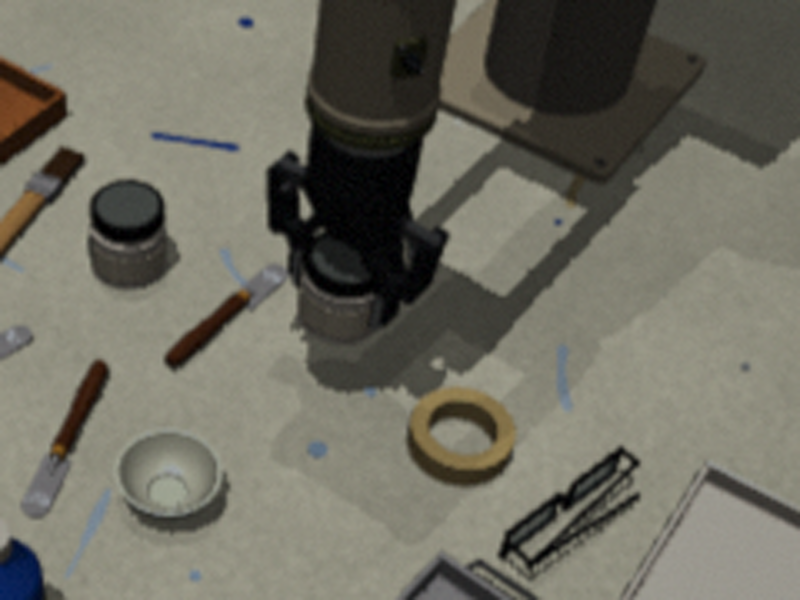

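Jar 1 is gripped and lifted (jar at (340,285)), held straight with its lid home.

```bash
python3 -m jog '[[1,-0.028,0.3328,0,0,0,0],[1,-0.028,0.3328,0,0,0,0],[1,-0.028,0.3328,0,0,0,0],[1,-0.028,0.3328,0,0,0,0],[1,-0.028,0.3328,0,0,0,0],[1,-0.028,0.3328,0,0,0,0],[1,-0.028,0.3328,0,0,0,0],[1,-0.028,0.3328,0,0,0,0]]'
python3 -m jog '[[1,0,0,0.03,0,0,0],[1,0,0,0.05,0,0,0],[1,0,0,0.058,0,0,0],[1,0,0,0.062,0,0,0],[1,0,0,0.064,0,0,0],[1,0,0,0.065,0,0,0],[1,0,0,0.065,0,0,0]]'
```

```text
time_s: 11.95
position: [473.1, 370.8, 53.9]
tcp_rot: [-0.001, -0.0, 1.0, -0.001]
wrist_force: [-0.2, -0.6, -2.5]
gripper_width: 62.8
finger_force: 66.6
time_s: 12.82
position: [474.4, 372.3, -8.8]
tcp_rot: [0.0, -0.0, 1.0, 0.0]
wrist_force: [0.5, 0.1, -3.1]
gripper_width: 62.4
finger_force: 66.6
```

```bash
python3 -m jog '[[-0.76,0,0,0,0,0,0],[-0.76,0,0,0,0,0,0],[-0.76,0,0,0,0,0,0],[-0.76,0,0,-0.04,0,0,0],[-0.76,0,0,-0.08,0,0,0],[0,0,0,-0.09,0,0,0],[1,0,0,-0.09,0,0,0],[1,0,0,-0.09,0,0,0]]'; python3 - <<'E'
from h import *
go(451,-166,80,180)
p=camera('scene')[0];cv2.imwrite('pics/s4.png',cv2.resize(p[160:310,360:560],(800,600),interpolation=cv2.INTER_CUBIC))
E
```

```text
time_s: 13.82
position: [473.0, 371.4, 78.7]
tcp_rot: [-0.001, -0.0, 1.0, -0.001]
wrist_force: [0.0, -0.3, -0.6]
gripper_width: 20.5
finger_force: 0.0
[np.float64(0.0222), np.float64(-0.5374), np.float64(-0.0004), np.float64(-0.001), np.float64(-0.0015), np.float64(0.0002)]
```

View pics/s4.png

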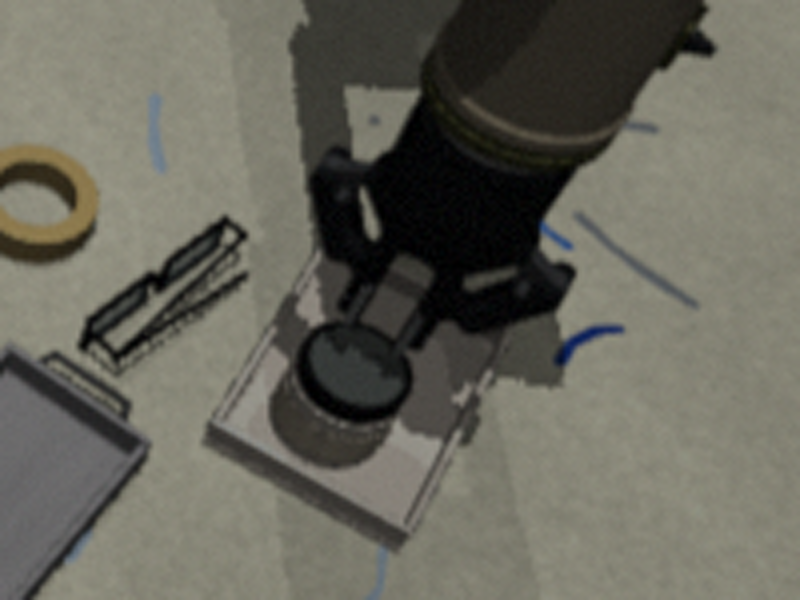

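Jar 1 stands in the far half of the white tray (crop (350,390)). On to jar 2.

```bash
python3 -m jog '[[1,0.022,-0.537,0,0,0,0],[1,0.022,-0.537,0,0,0,0],[1,0.022,-0.537,0,0,0,0],[1,0.022,-0.537,0,0,0,0],[1,0.022,-0.537,0,0,0,0],[1,0.022,-0.537,0,0,0,0],[1,0.022,-0.537,0,0,0,0],[1,0.022,-0.537,0,0,0,0]]'
python3 -m jog '[[1,0,-0.04,0,0,0,0],[1,0,-0.04,0,0,0,0]]'; python3 -c "
from h import *
go(451,-166,48,180)"
```

```text
time_s: 14.88
position: [452.5, -129.2, 79.5]
tcp_rot: [-0.001, -0.0, 1.0, 0.0]
wrist_force: [1.1, -0.5, -0.4]
gripper_width: 0.1
finger_force: 0.0
time_s: 15.12
position: [452.7, -169.8, 79.5]
tcp_rot: [-0.001, 0.002, 1.0, 0.0]
wrist_force: [0.1, 0.1, 0.1]
gripper_width: -0.0
finger_force: 0.0
[np.float64(0.0016), np.float64(0.0038), np.float64(0.0315), np.float64(0.0002), np.float64(-0.0011), np.float64(-0.0024)]
```

```bash
python3 -m jog '[[1,0.001,0.003,0.01,0,0,0],[1,0.001,0.003,0.02,0,0,0],[1,0.001,0.003,0.028,0,0,0],[1,0.001,0.003,0.032,0,0,0],[1,0.001,0.003,0.034,0,0,0],[1,0.001,0.003,0.036,0,0,0],[1,0.001,0.003,0.036,0,0,0]]'
python3 -m jog '[[1,0,0,0.002,0,0,0],[1,0,0,0.003,0,0,0],[1,0,0,0.003,0,0,0]]'
python3 -m jog '[[1,0,0,0.001,0,0,0],[1,0,0,0.002,0,0,0],[1,0,0,0.002,0,0,0]]'
```

```text
time_s: 16.0
position: [453.0, -164.6, 44.9]
tcp_rot: [0.0, -0.0, 1.0, -0.0]
wrist_force: [-0.6, -0.2, 0.1]
gripper_width: -0.0
finger_force: 0.0
time_s: 16.38
position: [453.1, -164.7, 42.5]
tcp_rot: [0.0, -0.0, 1.0, -0.0]
wrist_force: [-2.9, 0.6, 6.2]
gripper_width: -0.1
finger_force: 3.6
time_s: 16.75
position: [453.1, -164.8, 40.6]
tcp_rot: [0.0, -0.0, 1.0, -0.0]
wrist_force: [-3.0, 1.6, 7.0]
gripper_width: -0.3
finger_force: 3.8
```

```bash

python3 -m jog '[[1,0,0,0.001,0,0,0],[1,0,0,0.003,0,0,0],[1,0,0,0.003,0,0,0]]'
python3 -m jog '[[1,0,0,0.001,0,0,0],[1,0,0,0.002,0,0,0],[1,0,0,0.002,0,0,0]]'
```

```text
time_s: 17.12
position: [453.6, -165.0, 39.2]
tcp_rot: [0.001, -0.0, 1.0, -0.0]
wrist_force: [-9.3, 3.7, 22.5]
gripper_width: -0.1
finger_force: 11.5
time_s: 17.5
position: [454.3, -165.3, 39.2]
tcp_rot: [0.001, -0.0, 1.0, -0.001]
wrist_force: [-16.3, 7.6, 40.8]
gripper_width: 0.3
finger_force: 20.3
```

```bash
python3 -m jog '[[1,0,0,-0.02,0,0,0],[-1,0,0,-0.05,0,0,0],[-1,0,0,-0.06,0,0,0],[-1,0,0,-0.06,0,0,0],[-1,0,0,-0.06,0,0,0],[-1,0,0,-0.06,0,0,0]]'
python3 -m jog '[[-1,0.001,-0.001,0.04,0,0,0],[-1,0.001,-0.001,0.06,0,0,0],[-1,0.001,-0.001,0.075,0,0,0],[-1,0.001,-0.001,0.09,0,0,0],[-1,0.001,-0.001,0.1,0,0,0],[-1,0.001,-0.001,0.108,0,0,0],[-1,0.001,-0.001,0.108,0,0,0]]'
python3 -m jog '[[1,0,0,0,0,0,0],[1,0,0,0,0,0,0],[1,0,0,0,0,0,0],[1,0,0,0,0,0,0]]'
```

```text
time_s: 18.25
position: [451.9, -164.1, 93.3]
tcp_rot: [-0.001, -0.0, 1.0, 0.0]
wrist_force: [-0.1, 0.7, 0.3]
gripper_width: 85.3
finger_force: 0.0
time_s: 19.12
position: [451.5, -165.4, -13.8]
tcp_rot: [-0.0, -0.0, 1.0, 0.0]
wrist_force: [-0.4, 0.1, 0.6]
gripper_width: 85.8
finger_force: 0.0
time_s: 19.62
position: [452.7, -165.9, -12.4]
tcp_rot: [0.001, -0.0, 1.0, -0.0]
wrist_force: [-0.2, 0.1, 6.3]
gripper_width: 62.8
finger_force: 65.9
```

```bash
python3 -m jog '[[1,0,0,-0.03,0,0,0],[1,0,0,-0.07,0,0,0],[1,0.053,0.536,-0.075,0,0,0],[1,0.053,0.536,-0.075,0,0,0],[1,0.053,0.536,-0.075,0,0,0],[1,0.053,0.536,-0.075,0,0,0],[1,0.053,0.536,-0.075,0,0,0],[1,0.053,0.536,-0.075,0,0,0]]'; python3 -c "
from h import *
go(400,371,60,180)"
```

```text
time_s: 20.62
position: [414.1, 209.5, 60.2]
tcp_rot: [0.0, -0.0, 1.0, -0.0]
wrist_force: [0.9, -1.1, -1.1]
gripper_width: 62.4
finger_force: 66.6
[np.float64(0.014), np.float64(0.1615), np.float64(0.0001), np.float64(-0.0), np.float64(0.0003), np.float64(0.0002)]
```

```bash
python3 -m jog '[[1,0.014,0.161,0,0,0,0],[1,0.014,0.161,0,0,0,0],[1,0.014,0.161,0,0,0,0],[1,0.014,0.161,0,0,0,0],[1,0.014,0.161,0,0,0,0]]'
```

```text
time_s: 21.25
position: [400.2, 368.0, 59.4]
tcp_rot: [-0.001, -0.0, 1.0, -0.001]
wrist_force: [0.1, -0.2, -1.9]
gripper_width: 62.8
finger_force: 66.5
```

```bash
python3 -m jog '[[1,0,0.002,0.03,0,0,0],[1,0,0.002,0.05,0,0,0],[1,0,0.002,0.058,0,0,0],[1,0,0.002,0.063,0,0,0],[1,0,0.002,0.066,0,0,0],[1,0,0.002,0.066,0,0,0]]'
python3 -m jog '[[-0.76,0,0,0,0,0,0],[-0.76,0,0,0,0,0,0],[-0.76,0,0,0,0,0,0],[-0.76,0,0,-0.04,0,0,0],[-0.76,0,0,-0.08,0,0,0],[0.06,0,0,-0.11,0,0,0],[0.06,0,0,-0.11,0,0,0],[0.06,0,0,-0.11,0,0,0]]'
python3 - <<'E'
from h import *
# re-measure tools quickly from a fresh top picture
p=camera('top')[0];cv2.imwrite('pics/top3.png',p)
a=cv2.convertScaleAbs(p,alpha=1.4,beta=10)
cv2.imwrite('pics/t3.png',cv2.resize(a[150:330,100:460],(800,400),interpolation=cv2.INTER_CUBIC))
E
```

```text
time_s: 22.0
position: [401.0, 370.7, -5.4]
tcp_rot: [0.0, -0.0, 1.0, 0.0]
wrist_force: [0.0, 0.6, -1.5]
gripper_width: 62.5
finger_force: 66.6
time_s: 23.0
position: [400.4, 370.4, 103.5]
tcp_rot: [-0.0, -0.0, 1.0, -0.0]
wrist_force: [0.1, -0.2, 0.0]
gripper_width: 40.3
finger_force: 0.0
```

View pics/t3.png

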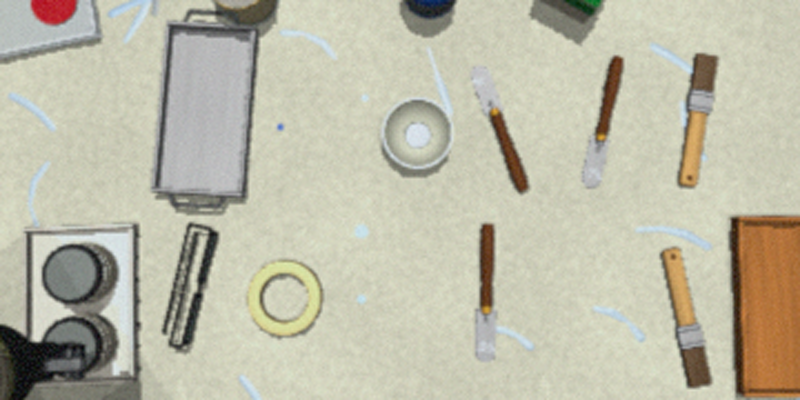

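Both jars stand in the white tray, at (75,275) and (85,345). Brush 2 has been knocked: its butt is now at (672,250) and its bristle end at (699,385). The other tools are where they were.

```bash
cat >> h.py <<'E'
T={'kA':(625.9,-84.3,18.0,-20),'kB':(631.8,-199.8,167.1,-20),'kC':(445.7,-64.5,178,-20),'b1':(631.6,-300.9,-10.6,-5)}
def pick(n,z):
    x,y,a,o=T[n];r=np.radians(a);az=a if abs(a)>90 else a+180
    go(x+o*np.cos(r),y+o*np.sin(r),z,az%360)
def place(n,lat,z,bin=(647.5,239.9,-3.3)):
    o=T[n][3]*(1 if abs(T[n][2])<90 else -1);bx,by,ba=bin;r=np.radians(ba)
    go(bx+o*np.cos(r)-lat*np.sin(r),by+o*np.sin(r)+lat*np.cos(r),z,180+ba)
E
python3 - <<'E'
from h import *
f=lambda X,Y,z:pix('top',100+X*.45-.3,150+Y*.45-.3,z)
A=f(672,249,13);B=f(698.5,385,13);v=(B-A)[:2];print(np.hypot(*v),(A+B)/2,np.degrees(np.arctan2(v[1],v[0])))
pick('kA',60)
E
```

```text
146.5678126220019 [ 417.28459315 -277.95089304   13.        ] -171.4251391357586
[np.float64(-0.2068), np.float64(-0.4606), np.float64(0.043), np.float64(-0.0006), np.float64(-0.0011), np.float64(-0.1998)]
```

```bash
python3 -m jog '[[0.06,-0.207,-0.4606,0.03,0,0,-0.2],[0.06,-0.207,-0.4606,0.03,0,0,-0.2],[0.06,-0.207,-0.4606,0.03,0,0,-0.2],[0.06,-0.207,-0.4606,0.03,0,0,-0.2],[0.06,-0.207,-0.4606,0.03,0,0,-0.2],[0.06,-0.207,-0.4606,0.03,0,0,-0.2],[0.06,-0.207,-0.4606,0.03,0,0,-0.2],[0.06,-0.207,-0.4606,0.03,0,0,-0.2]]'; python3 -c "
from h import *
pick('kA',20)"
```

```text
time_s: 24.05
position: [602.6, -81.2, 72.8]
tcp_rot: [-0.001, -0.157, 0.988, 0.001]
wrist_force: [1.8, -0.1, -0.2]
gripper_width: 40.2
finger_force: 0.0
[np.float64(-0.0014), np.float64(-0.0102), np.float64(0.0528), np.float64(0.0009), np.float64(-0.0014), np.float64(0.0001)]
```

```bash
python3 -m jog '[[0.06,-0.0014,-0.008,0.05,0,0,0],[0.06,-0.0014,-0.008,0.05,0,0,0],[0.06,-0.0014,-0.008,0.05,0,0,0]]'; python3 -c "
from h import *
pick('kA',-21)"
```

```text
time_s: 24.42
position: [606.2, -85.9, 24.5]
tcp_rot: [-0.001, -0.157, 0.988, 0.0]
wrist_force: [0.3, 0.3, 0.4]
gripper_width: 40.0
finger_force: 0.0
[np.float64(0.0007), np.float64(-0.0046), np.float64(0.0455), np.float64(0.0007), np.float64(-0.0009), np.float64(0.0005)]
```

```bash
python3 -m jog '[[0.06,0,-0.003,0.015,0,0,0],[0.06,0,-0.003,0.03,0,0,0],[0.06,0,-0.003,0.038,0,0,0],[0.06,0,-0.003,0.043,0,0,0],[0.06,0,-0.003,0.043,0,0,0]]'; python3 -c "
from h import *
pick('kA',-21)"
python3 -m jog '[[1,0,0,0,0,0,0],[1,0,0,0,0,0,0],[1,0,0,0,0,0,0],[1,0,0,0,0,0,0]]'
```

```text
time_s: 25.05
position: [607.6, -89.3, -18.7]
tcp_rot: [-0.0, -0.157, 0.988, 0.0]
wrist_force: [0.3, -0.5, -0.6]
gripper_width: 40.0
finger_force: 0.0
[np.float64(0.001), np.float64(-0.0009), np.float64(0.0023), np.float64(0.0003), np.float64(-0.0004), np.float64(0.0003)]
time_s: 25.55
position: [608.6, -89.7, -17.4]
tcp_rot: [0.001, -0.157, 0.988, -0.0]
wrist_force: [-0.9, 0.0, 4.8]
gripper_width: 13.7
finger_force: 60.6
```

```bash
python3 -m jog '[[1,0,0,-0.03,0,0,0],[1,0,0,-0.07,0,0,0],[1,0,0,-0.08,0,0,0]]'; python3 -c "
from h import *
place('kA',-22,60)"
```

```text
time_s: 25.92
position: [609.8, -89.9, 64.8]
tcp_rot: [0.002, -0.157, 0.988, -0.001]
wrist_force: [0.1, 0.6, 0.2]
gripper_width: 14.1
finger_force: 59.9
[np.float64(-0.1112), np.float64(0.2888), np.float64(0.0046), np.float64(-0.0011), np.float64(0.0028), np.float64(0.2369)]
```

```bash
python3 -m jog '[[1,-0.111,0.2888,0,0,0,0.237],[1,-0.111,0.2888,0,0,0,0.237],[1,-0.111,0.2888,0,0,0,0.237],[1,-0.111,0.2888,0,0,0,0.237],[1,-0.111,0.2888,0,0,0,0.237],[1,-0.111,0.2888,0,0,0,0.237],[1,-0.111,0.2888,0,0,0,0.237]]'; python3 -c "
from h import *
place('kA',-22,7)"
```

```text
time_s: 26.8
position: [623.1, 219.5, 60.3]
tcp_rot: [-0.001, 0.028, 1.0, -0.001]
wrist_force: [0.1, -0.9, -0.4]
gripper_width: 14.6
finger_force: 59.9
[np.float64(-0.0033), np.float64(-0.0001), np.float64(0.0533), np.float64(-0.0007), np.float64(-0.0013), np.float64(0.0007)]
```

```bash
python3 -m jog '[[1,-0.002,0,0.03,0,0,0],[1,-0.002,0,0.045,0,0,0],[1,-0.002,0,0.052,0,0,0],[1,-0.002,0,0.052,0,0,0],[1,-0.002,0,0.052,0,0,0]]'
python3 -m jog '[[0.3,0,0,0,0,0,0],[0.3,0,0,0,0,0,0],[0.3,0,0,0,0,0,0],[0.06,0,0,-0.04,0,0,0],[0.06,0,0,-0.07,0,0,0],[0.06,0,0,-0.07,0,0,0]]';python3 -c "
from h import *
pick('kC',75)"
```

```text
time_s: 27.42
position: [626.9, 219.3, 10.9]
tcp_rot: [0.001, 0.029, 1.0, 0.0]
wrist_force: [0.4, 0.5, -0.9]
gripper_width: 13.9
finger_force: 59.9
time_s: 28.18
position: [628.7, 220.1, 83.9]
tcp_rot: [0.003, 0.029, 1.0, 0.001]
wrist_force: [0.3, 0.5, 0.1]
gripper_width: 40.1
finger_force: 0.0
[np.float64(0.1463), np.float64(-0.2943), np.float64(0.0074), np.float64(0.0013), np.float64(0.004), np.float64(-0.0145)]
```

```bash
python3 -m jog '[[0.06,0.1463,-0.2943,0,0,0,-0.0145],[0.06,0.1463,-0.2943,0,0,0,-0.0145],[0.06,0.1463,-0.2943,0,0,0,-0.0145],[0.06,0.1463,-0.2943,0,0,0,-0.0145],[0.06,0.1463,-0.2943,0,0,0,-0.0145],[0.06,0.1463,-0.2943,0.03,0,0,-0.0145],[0.06,0.1463,-0.2943,0.055,0,0,-0.0145],[0.06,0.1463,-0.2943,0.055,0,0,-0.0145]]'; python3 -c "
from h import *
pick('kC',-19)
p=camera('scene')[0];cv2.imwrite('pics/s5.png',cv2.resize(p[130:340,230:510],(800,600),interpolation=cv2.INTER_CUBIC))"
```

```text
time_s: 29.18
position: [460.2, -65.6, 22.2]
tcp_rot: [-0.003, 0.018, 1.0, 0.001]
wrist_force: [0.1, -0.4, 0.0]
gripper_width: 40.1
finger_force: 0.0
[np.float64(-0.0057), np.float64(0.0005), np.float64(0.0411), np.float64(0.0008), np.float64(-0.0035), np.float64(-0.0006)]
```

View pics/s5.png

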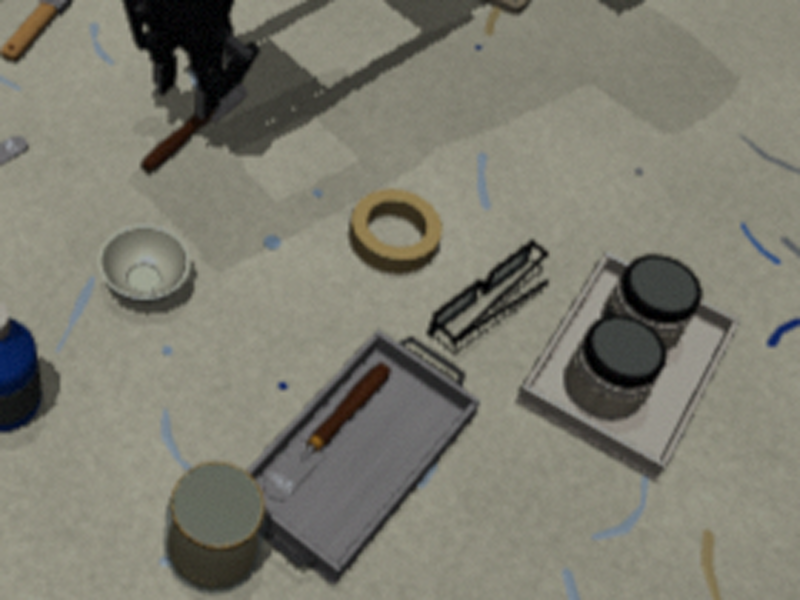

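Knife A lies flat in the steel tray (crop (335,430)) and both jars are upright. I'll grip knife C.

```bash
python3 -m jog '[[0.06,-0.0045,0.0005,0.015,0,0,0],[0.06,-0.0045,0.0005,0.03,0,0,0],[0.06,-0.0045,0.0005,0.036,0,0,0],[0.06,-0.0045,0.0005,0.04,0,0,0],[0.06,-0.0045,0.0005,0.04,0,0,0],[1,-0.0045,0.0005,0.04,0,0,0],[1,-0.0045,0.0005,0.04,0,0,0],[1,-0.0045,0.0005,0.04,0,0,0]]'
python3 -m jog '[[1,0,0,0,0,0,0],[1,0,0,-0.03,0,0,0],[1,0,0,-0.07,0,0,0],[1,0,0,-0.085,0,0,0],[1,0,0,-0.085,0,0,0]]'; python3 -c "
from h import *
place('kC',22,70)"
```

```text
time_s: 30.22
position: [468.2, -65.9, -14.5]
tcp_rot: [0.001, 0.018, 1.0, -0.0]
wrist_force: [-0.9, -0.2, 4.8]
gripper_width: 13.8
finger_force: 59.2
time_s: 30.85
position: [468.4, -65.9, 70.6]
tcp_rot: [0.001, 0.018, 1.0, -0.0]
wrist_force: [1.0, 0.8, -0.7]
gripper_width: 13.6
finger_force: 58.7
[np.float64(-0.1887), np.float64(0.3334), np.float64(0.0008), np.float64(-0.0003), np.float64(0.0014), np.float64(0.0143)]
```

```bash
python3 -m jog '[[1,-0.1887,0.3334,0,0,0,0.0143],[1,-0.1887,0.3334,0,0,0,0.0143],[1,-0.1887,0.3334,0,0,0,0.0143],[1,-0.1887,0.3334,0,0,0,0.0143],[1,-0.1887,0.3334,0,0,0,0.0143],[1,-0.1887,0.3334,0,0,0,0.0143],[1,-0.1887,0.3334,0,0,0,0.0143],[1,-0.1887,0.3334,0,0,0,0.0143]]'; python3 -c "
from h import *
place('kC',22,9)"
```

```text
time_s: 31.85
position: [666.4, 260.7, 66.9]
tcp_rot: [-0.002, 0.028, 1.0, -0.001]
wrist_force: [0.3, 0.2, -1.7]
gripper_width: 13.6
finger_force: 58.8
[np.float64(-0.0025), np.float64(0.0002), np.float64(0.0578), np.float64(-0.0011), np.float64(-0.0023), np.float64(0.0007)]
```

```bash
python3 -m jog '[[1,-0.002,0,0.03,0,0,0],[1,-0.002,0,0.048,0,0,0],[1,-0.002,0,0.057,0,0,0],[1,-0.002,0,0.057,0,0,0],[1,-0.002,0,0.057,0,0,0]]'
python3 -m jog '[[0.3,0,0,0,0,0,0],[0.3,0,0,0,0,0,0],[0.3,0,0,0,0,0,0],[0.06,0,0,-0.04,0,0,0],[0.06,0,0,-0.07,0,0,0],[0.06,0,0,-0.07,0,0,0]]';python3 -c "
from h import *
pick('kB',75)"
```

```text
time_s: 32.48
position: [670.6, 260.9, 14.1]
tcp_rot: [0.001, 0.029, 1.0, 0.0]
wrist_force: [0.1, 0.0, 0.4]
gripper_width: 14.0
finger_force: 58.8
time_s: 33.22
position: [672.4, 261.7, 87.3]
tcp_rot: [0.003, 0.029, 1.0, 0.001]
wrist_force: [0.5, 0.5, -0.3]
gripper_width: 40.6
finger_force: 0.0
[np.float64(-0.0055), np.float64(-0.4665), np.float64(0.0112), np.float64(0.0019), np.float64(0.004), np.float64(0.1068)]
```

```bash
python3 -m jog '[[0.06,-0.0055,-0.4665,0,0,0,0.107],[0.06,-0.0055,-0.4665,0,0,0,0.107],[0.06,-0.0055,-0.4665,0,0,0,0.107],[0.06,-0.0055,-0.4665,0,0,0,0.107],[0.06,-0.0055,-0.4665,0,0,0,0.107],[0.06,-0.0055,-0.4665,0,0,0,0.107],[0.06,-0.0055,-0.4665,0,0,0,0.107],[0.06,-0.0055,-0.4665,0,0,0,0.107]]'
python3 -m jog '[[0.06,0,0,0,0,0,0]]'; python3 -c "
from h import *
pick('kB',20)"
```

```text
time_s: 34.22
position: [647.1, -208.8, 81.5]
tcp_rot: [-0.001, 0.114, 0.993, -0.0]
wrist_force: [0.1, 0.6, -1.1]
gripper_width: 40.0
finger_force: 0.0
time_s: 34.35
position: [647.3, -207.7, 81.4]
tcp_rot: [-0.001, 0.114, 0.993, 0.0]
wrist_force: [0.5, 0.2, -0.1]
gripper_width: 39.9
finger_force: 0.0
[np.float64(-0.0032), np.float64(0.0042), np.float64(0.0614), np.float64(-0.0001), np.float64(-0.001), np.float64(-0.0025)]
```

```bash
python3 -m jog '[[0.06,-0.003,0.0025,0.04,0,0,-0.002],[0.06,-0.003,0.0025,0.06,0,0,-0.002],[0.06,-0.003,0.0025,0.06,0,0,-0.002],[0.06,-0.003,0.0025,0.06,0,0,-0.002]]'; python3 -c "
from h import *
pick('kB',-19)"
```

```text
time_s: 34.85
position: [652.6, -203.1, 23.8]
tcp_rot: [0.0, 0.111, 0.994, -0.0]
wrist_force: [0.6, -0.6, -0.4]
gripper_width: 40.2
finger_force: 0.0
[np.float64(0.0011), np.float64(-0.0014), np.float64(0.0428), np.float64(-0.0001), np.float64(0.0006), np.float64(0.0022)]
```

```bash
python3 -m jog '[[0.06,0.001,-0.001,0.015,0,0,0],[0.06,0.001,-0.001,0.03,0,0,0],[0.06,0.001,-0.001,0.036,0,0,0],[0.06,0.001,-0.001,0.042,0,0,0],[0.06,0.001,-0.001,0.042,0,0,0],[1,0.001,-0.001,0.042,0,0,0],[1,0.001,-0.001,0.042,0,0,0],[1,0.001,-0.001,0.042,0,0,0]]'
python3 -m jog '[[1,0,0,0,0,0,0],[1,0,0,-0.03,0,0,0],[1,0,0,-0.07,0,0,0],[1,0,0,-0.09,0,0,0],[1,0,0,-0.09,0,0,0]]'; python3 -c "
from h import *
place('kB',0,72)"
```

```text
time_s: 35.85
position: [651.4, -204.4, -18.4]
tcp_rot: [0.001, 0.111, 0.994, -0.0]
wrist_force: [-0.0, -1.7, 3.3]
gripper_width: 14.5
finger_force: 60.9
time_s: 36.48
position: [652.1, -204.7, 72.7]
tcp_rot: [0.002, 0.111, 0.994, -0.0]
wrist_force: [-0.2, -0.0, -1.1]
gripper_width: 13.9
finger_force: 60.5
[np.float64(0.0829), np.float64(0.4359), np.float64(0.0002), np.float64(-0.0006), np.float64(0.0022), np.float64(-0.1049)]
```

```bash
python3 -c "
from h import *
print(pix('top',294,133,125),pix('top',294,155,20),pix('top',355,132,133),pix('top',348,155,60),pix('top',208,145,78))"
```

```text
[781.17576138  -7.25463241 125.        ] [755.60087229  -9.22970679  20.        ] [ 779.35033249 -143.30317334  133.        ] [ 744.37341622 -137.03469493   60.        ] [768.46743601 194.25775341  78.        ]
```

```bash
python3 -m jog '[[1,0.083,0.436,0,0,0,-0.105],[1,0.083,0.436,0,0,0,-0.105],[1,0.083,0.436,0,0,0,-0.105],[1,0.083,0.436,0,0,0,-0.105],[1,0.083,0.436,0,0,0,-0.105],[1,0.083,0.436,0,0,0,-0.105],[1,0.083,0.436,0,0,0,-0.105],[1,0.083,0.436,0,0,0,-0.105]]'
python3 -m jog '[[1,0,0,0,0,0,0]]'; python3 -c "
from h import *
place('kB',0,4)"
```

```text
time_s: 37.48
position: [663.7, 244.1, 67.8]
tcp_rot: [-0.002, 0.026, 1.0, 0.0]
wrist_force: [0.0, -0.2, -0.5]
gripper_width: 14.2
finger_force: 60.5
time_s: 37.6
position: [664.6, 239.4, 68.3]
tcp_rot: [-0.002, 0.028, 1.0, -0.001]
wrist_force: [-0.0, -0.3, -0.1]
gripper_width: 14.5
finger_force: 60.5
[np.float64(-0.0031), np.float64(-0.0004), np.float64(0.0643), np.float64(-0.001), np.float64(-0.0019), np.float64(0.001)]
```

```bash
python3 -m jog '[[1,-0.002,0,0.03,0,0,0],[1,-0.002,0,0.055,0,0,0],[1,-0.002,0,0.066,0,0,0],[1,-0.002,0,0.066,0,0,0],[1,-0.002,0,0.066,0,0,0]]'
python3 -m jog '[[0.4,0,0,0,0,0,0],[0.4,0,0,0,0,0,0],[0.4,0,0,0,0,0,0],[0.4,0,0,-0.04,0,0,0],[0.06,0,0,-0.07,0,0,0],[0.06,0,0,-0.07,0,0,0]]';python3 -c "
from h import *
pick('b1',75)"
```

```text
time_s: 38.22
position: [669.0, 238.9, 6.2]
tcp_rot: [0.001, 0.029, 1.0, 0.0]
wrist_force: [0.0, -0.5, 0.3]
gripper_width: 14.3
finger_force: 60.5
time_s: 38.98
position: [670.7, 240.1, 79.3]
tcp_rot: [0.003, 0.029, 1.0, 0.001]
wrist_force: [0.4, -0.0, -0.3]
gripper_width: 40.3
finger_force: 0.0
[np.float64(0.013), np.float64(-0.5417), np.float64(0.0029), np.float64(0.0017), np.float64(0.0041), np.float64(0.0813)]
```

```bash
python3 -m jog '[[0.06,0.013,-0.5417,0,0,0,0.081],[0.06,0.013,-0.5417,0,0,0,0.081],[0.06,0.013,-0.5417,0,0,0,0.081],[0.06,0.013,-0.5417,0,0,0,0.081],[0.06,0.013,-0.5417,0,0,0,0.081],[0.06,0.013,-0.5417,0,0,0,0.081],[0.06,0.013,-0.5417,0,0,0,0.081],[0.06,0.013,-0.5417,0,0,0,0.081]]'
python3 -m jog '[[0.06,0.004,-0.049,0.02,0,0,0],[0.06,0.004,-0.049,0.02,0,0,0]]'; python3 - <<'E'
from h import *
pick('b1',20)
p=camera('top')[0]
a=cv2.convertScaleAbs(p,alpha=1.4,beta=10)
cv2.imwrite('pics/t4.png',cv2.resize(a[150:330,100:460],(800,400),interpolation=cv2.INTER_CUBIC))
E
```

```text
time_s: 39.98
position: [626.3, -260.7, 73.6]
tcp_rot: [-0.001, 0.092, 0.996, 0.0]
wrist_force: [1.2, -0.0, -0.3]
gripper_width: 40.3
finger_force: 0.0
time_s: 40.22
position: [610.9, -309.4, 51.1]
tcp_rot: [-0.002, 0.095, 0.996, 0.001]
wrist_force: [1.4, 0.0, 0.7]
gripper_width: 40.2
finger_force: 0.0
[np.float64(-0.0139), np.float64(0.0122), np.float64(0.0311), np.float64(0.0006), np.float64(-0.0031), np.float64(-0.0029)]
```

View pics/t4.png

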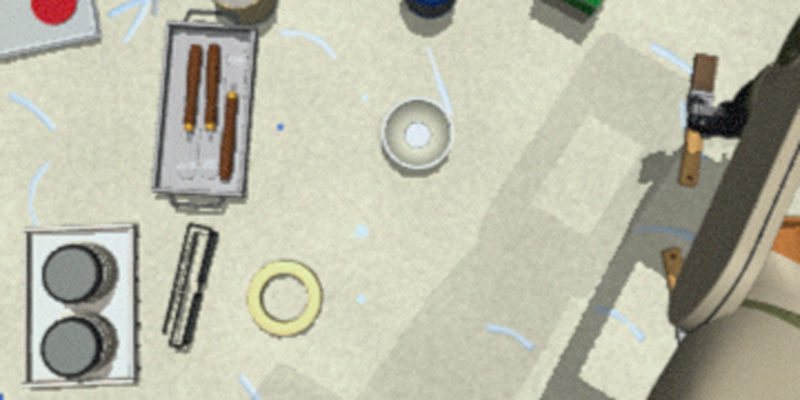

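All three knives lie in the steel tray and brush 1 is unmoved (butt (688,185)). I'll correct the position and grip.

```bash
python3 -m jog '[[0.06,-0.012,0.009,0.03,0,0,-0.003],[0.06,-0.012,0.009,0.03,0,0,-0.003],[0.06,-0.012,0.009,0.03,0,0,-0.003],[0.06,-0.012,0.009,0.03,0,0,-0.003]]'; python3 -c "
from h import *
pick('b1',-20)"
```

```text
time_s: 40.78
position: [628.6, -299.9, 26.4]
tcp_rot: [0.001, 0.09, 0.996, -0.0]
wrist_force: [0.2, -0.8, 0.4]
gripper_width: 40.1
finger_force: 0.0
[np.float64(0.002), np.float64(-0.0003), np.float64(0.0464), np.float64(-0.0005), np.float64(0.0012), np.float64(0.0035)]
```

```bash
python3 -m jog '[[0.06,0.003,0,0.015,0,0,0.003],[0.06,0.003,0,0.03,0,0,0.003],[0.06,0.003,0,0.04,0,0,0.003],[0.06,0.003,0,0.046,0,0,0.003],[0.06,0.003,0,0.046,0,0,0.003],[1,0.003,0,0.046,0,0,0.003],[1,0.003,0,0.046,0,0,0.003],[1,0.003,0,0.046,0,0,0.003]]'
python3 -m jog '[[1,0,0,0,0,0,0],[1,0,0,-0.03,0,0,0],[1,0,0,-0.07,0,0,0],[1,0,0,-0.09,0,0,0],[1,0,0,-0.09,0,0,0]]'; python3 -c "
from h import *
place('b1',-17,70,(429,-381,-1.2))"
```

```text
time_s: 41.78
position: [625.5, -299.7, -20.3]
tcp_rot: [0.001, 0.092, 0.996, -0.0]
wrist_force: [0.0, 0.1, 2.4]
gripper_width: 18.1
finger_force: 61.8
time_s: 42.4
position: [626.1, -300.1, 70.7]
tcp_rot: [0.002, 0.092, 0.996, -0.001]
wrist_force: [-0.5, 0.3, -0.3]
gripper_width: 18.0
finger_force: 61.3
[np.float64(0.1811), np.float64(-0.1334), np.float64(0.0003), np.float64(-0.0009), np.float64(0.0021), np.float64(-0.1043)]
```

```bash
python3 -m jog '[[1,0.181,-0.1334,0,0,0,-0.104],[1,0.181,-0.1334,0,0,0,-0.104],[1,0.181,-0.1334,0,0,0,-0.104],[1,0.181,-0.1334,0,0,0,-0.104],[1,0.181,-0.1334,0,0,0,-0.104],[1,0.181,-0.1334,0,0,0,-0.104]]'; python3 -c "
from h import *
place('b1',-17,2,(429,-381,-1.2))"
```

```text
time_s: 43.15
position: [422.2, -396.4, 67.4]
tcp_rot: [-0.001, 0.011, 1.0, 0.001]
wrist_force: [0.0, 0.1, -0.1]
gripper_width: 18.0
finger_force: 61.3
[np.float64(-0.0016), np.float64(-0.0015), np.float64(0.0654), np.float64(0.0011), np.float64(-0.0007), np.float64(-0.0006)]
```

```bash
python3 -m jog '[[1,-0.001,-0.001,0.03,0,0,0],[1,-0.001,-0.001,0.055,0,0,0],[1,-0.001,-0.001,0.065,0,0,0],[1,-0.001,-0.001,0.065,0,0,0],[1,-0.001,-0.001,0.065,0,0,0]]'
python3 -m jog '[[0.4,0,0,0,0,0,0],[0.4,0,0,0,0,0,0],[0.4,0,0,0,0,0,0],[0.4,0,0,-0.04,0,0,0],[0.06,0,0,-0.09,0,0,0],[0.06,-0.15,0.02,-0.1,0,0,0],[0.06,-0.15,0.02,-0.1,0,0,0],[0.06,-0.15,0.02,-0.1,0,0,0]]'
python3 - <<'E'
from h import *
p=camera('scene')[0]
a=cv2.convertScaleAbs(p,alpha=1.4,beta=10)
cv2.imwrite('pics/s6.png',cv2.resize(a[80:200,150:310],(800,600),interpolation=cv2.INTER_CUBIC))
E
```

```text
time_s: 43.78
position: [424.4, -398.7, 4.9]
tcp_rot: [0.001, 0.01, 1.0, -0.001]
wrist_force: [-0.4, -0.6, -0.4]
gripper_width: 18.2
finger_force: 61.3
time_s: 44.78
position: [576.9, -380.6, 104.5]
tcp_rot: [0.001, 0.01, 1.0, -0.0]
wrist_force: [-1.1, -0.1, -0.2]
gripper_width: 40.2
finger_force: 0.0
```

View pics/s6.png

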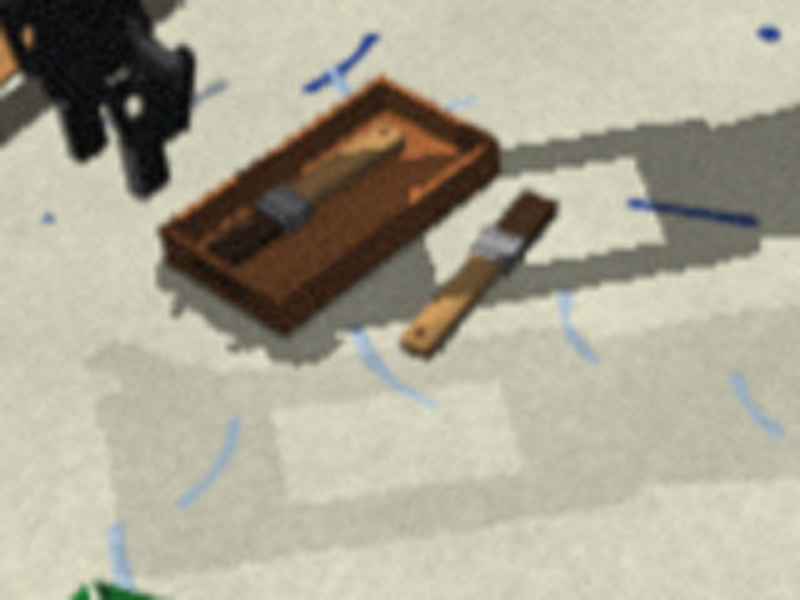

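Brush 1 is flat in the box. Brush 2 runs from its butt at (415,347) to its bristle end at (540,200). I'll cross-check its pose.

```bash
cat >> h.py <<'E'
T['b2']=(417.3,-278,-171.4,-5)
E
python3 -c "
from h import *
A=pix('scene',150+417/5-.4,80+345/5-.4,11);B=pix('scene',150+541/5-.4,80+201/5-.4,11);v=(B-A)[:2];print(np.hypot(*v),(A+B)/2,np.degrees(np.arctan2(v[1],v[0])))
pick('b2',90)"
```

```text
142.4021104270593 [ 419.93248671 -273.0965444    11.        ] -169.92531822162306
[np.float64(0.1583), np.float64(0.0997), np.float64(0.0139), np.float64(-0.0004), np.float64(0.0018), np.float64(-0.1075)]
```

```bash
sed -i "s/T\['b2'\]=.*/T['b2']=(418.3,-276.5,-171,-5)/" h.py; python3 -m jog '[[0.06,0.157,0.1,0.01,0,0,-0.11],[0.06,0.157,0.1,0.01,0,0,-0.11],[0.06,0.157,0.1,0.01,0,0,-0.11],[0.06,0.157,0.1,0.04,0,0,-0.11],[0.06,0.157,0.1,0.08,0,0,-0.11],[0.06,0.157,0.1,0.08,0,0,-0.11],[0.06,0.157,0.1,0.08,0,0,-0.11]]'; python3 -c "
from h import *
pick('b2',-20)"
```

```text
time_s: 45.7
position: [419.5, -278.6, 25.0]
tcp_rot: [0.0, -0.076, 0.997, -0.0]
wrist_force: [-0.5, -0.5, 0.8]
gripper_width: 40.3
finger_force: 0.0
[np.float64(-0.0041), np.float64(0.0023), np.float64(0.045), np.float64(-0.0004), np.float64(0.0003), np.float64(-0.0036)]
```

```bash
python3 -m jog '[[0.06,-0.003,0.002,0.015,0,0,-0.003],[0.06,-0.003,0.002,0.03,0,0,-0.003],[0.06,-0.003,0.002,0.04,0,0,-0.003],[0.06,-0.003,0.002,0.045,0,0,-0.003],[0.06,-0.003,0.002,0.045,0,0,-0.003],[1,-0.003,0.002,0.045,0,0,-0.003],[1,-0.003,0.002,0.045,0,0,-0.003],[1,-0.003,0.002,0.045,0,0,-0.003]]'
python3 -m jog '[[1,0,0,0,0,0,0],[1,0,0,-0.03,0,0,0],[1,0,0,-0.07,0,0,0],[1,0,0,-0.09,0,0,0],[1,0,0,-0.09,0,0,0]]'; python3 -c "
from h import *
place('b2',17,70,(429,-381,-1.2))"
```

```text
time_s: 46.7
position: [422.2, -276.2, -20.5]
tcp_rot: [0.001, -0.078, 0.997, -0.0]
wrist_force: [0.4, 0.0, 4.1]
gripper_width: 18.3
finger_force: 59.7
time_s: 47.32
position: [422.8, -276.6, 70.5]
tcp_rot: [0.001, -0.078, 0.997, -0.001]
wrist_force: [0.1, -0.1, -1.3]
gripper_width: 18.4
finger_force: 59.2
[np.float64(0.0022), np.float64(-0.0883), np.float64(0.0007), np.float64(-0.0015), np.float64(0.0017), np.float64(0.1128)]
```

```bash
python3 -m jog '[[1,0.002,-0.0885,0,0,0,0.113],[1,0.002,-0.0885,0,0,0,0.113],[1,0.002,-0.0885,0,0,0,0.113],[1,0.002,-0.0885,0,0,0,0.113]]'; python3 -c "
from h import *
place('b2',17,2,(429,-381,-1.2))"
```

```text
time_s: 47.82
position: [432.6, -362.1, 67.1]
tcp_rot: [-0.001, 0.011, 1.0, 0.001]
wrist_force: [0.5, 0.5, -0.6]
gripper_width: 18.3
finger_force: 59.2
[np.float64(-0.002), np.float64(-0.0021), np.float64(0.0651), np.float64(0.0015), np.float64(-0.0013), np.float64(-0.0003)]
```

```bash
python3 -m jog '[[1,-0.001,-0.0005,0.03,0,0,0],[1,-0.001,-0.0005,0.055,0,0,0],[1,-0.001,-0.0005,0.065,0,0,0],[1,-0.001,-0.0005,0.065,0,0,0],[1,-0.001,-0.0005,0.065,0,0,0]]'
python3 -m jog '[[0.4,0,0,0,0,0,0],[0.4,0,0,0,0,0,0],[0.4,0,0,0,0,0,0],[0.4,0,0,-0.04,0,0,0],[0.06,0,0,-0.09,0,0,0],[0.06,0,0.06,-0.14,0,0,0],[0.06,0.0,0.12,-0.16,0,0,0],[0.06,0.0,0.18,-0.16,0,0,0]]'
python3 -m jog '[[0.06,0,0.25,0,0,0,0],[0.06,0,0.25,0,0,0,0],[0.06,0,0.25,0,0,0,0],[0.06,0,0.25,0,0,0,0],[0.06,0,0.25,0,0,0,0]]'
python3 - <<'E'
from h import *
p=camera('scene')[0]
a=cv2.convertScaleAbs(p,alpha=1.4,beta=10)
cv2.imwrite('pics/s7.png',cv2.resize(a[60:360,150:550],(800,600),interpolation=cv2.INTER_CUBIC))
E
```

```text
time_s: 48.45
position: [435.1, -364.4, 5.0]
tcp_rot: [0.001, 0.011, 1.0, -0.001]
wrist_force: [0.1, -0.1, 0.3]
gripper_width: 18.0
finger_force: 59.2
time_s: 49.45
position: [439.2, -195.5, 165.6]
tcp_rot: [0.002, 0.011, 1.0, -0.001]
wrist_force: [0.4, 1.2, 1.2]
gripper_width: 39.9
finger_force: 0.0
time_s: 50.08
position: [443.0, 58.2, 163.1]
tcp_rot: [0.0, 0.007, 1.0, 0.001]
wrist_force: [0.6, -0.3, 0.6]
gripper_width: 39.9
finger_force: 0.0
```

View pics/s7.png

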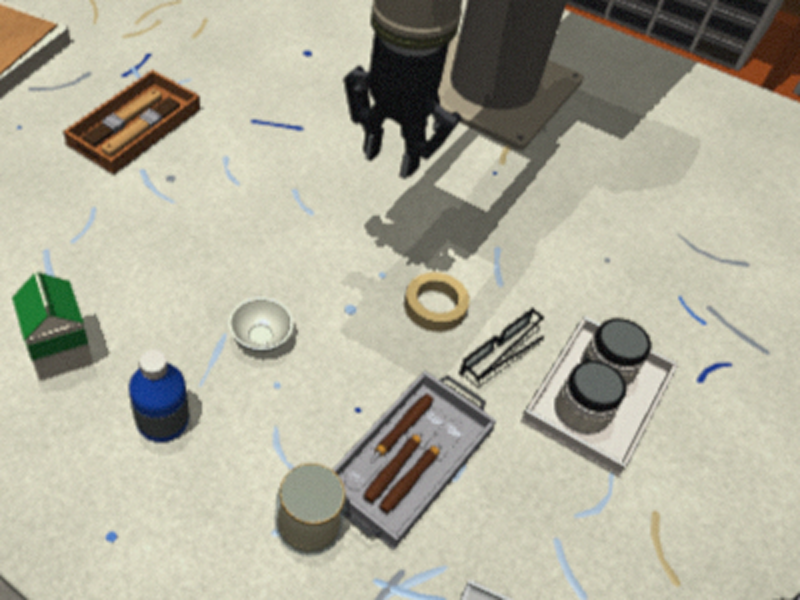

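Everything is in its place: two brushes in the box around (130,122), three knives flat in the steel tray around (405,455), and two jars upright with lids home. The bystanders are untouched. I'll hand the job in.

```bash
python3 -c "
from h import *
print(job_done())"
```

```text
the job is handed in; nothing more can be done
None
```

I handed the job in after about 50 s of robot time, and the call returned no verdict: the last camera view shows both brushes in the wooden box, all three knives flat in the steel tray, and both jars, lids pressed home before lifting, upright in the white tray, with the bystanders in place.

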